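# Index the axle stub and hold a spread snap ring at its groove

## Robot

A 7-joint arm with a two-finger parallel gripper is mounted at the origin on a cart in front of the work surface, level with it; the furniture and walls round the work are solid. World frame = base frame: x ahead of the robot, y to its left, z up, the work surface at z = 0. Lengths are in mm, angles in degrees, forces in N, time in s.
With the tool pointing down it reaches from about 425 to 825 mm from the base axis. Payload 3.6 kg.
Tool frame: the origin (TCP) lies midway between the tips of the shut fingers; the grasp point (between the pads) lies 19 mm behind it; y points along the fingers, x is the direction in which the jaws open and shut, and the axes are right-handed (so a half turn about y gives the same grasp; the last joint's range is limited). The gripper opens to 93 mm and grips with 3 to 60 N. Pads are 15 mm wide; open, the fingers measure 128 mm over their backs; the gripper's body (75 mm by 188 mm) begins 65 mm behind the grasp point.
Start: joints at [66.434, 35.231, -0.722, 81.555, 0.464, 63.22, -2.315], TCP at [244.002, -602.432, 218.64] pointing down, gripper open.
Joint ranges: [-178.69, 178.69], [-17.37, 117.87], [-77.05, 75.6], [15.02, 138.74], [-78.02, 258.01], [0.78, 113.62], [-162.83, 162.83]. Speed limits (degrees/s): [159.86, 159.86, 180, 180, 180, 180, 180].

## Interface

Orientations are given as [roll, pitch, yaw] about the fixed x, y, z axes, in that order (R = Rz(yaw) Ry(pitch) Rx(roll)).
In Python, from cell import arm, open_gripper, gripper_close, readout, grab_frame gives the robot as it stands. Calls block until the motion is done:
- arm.move_ptp(position, orientation): joint-space move of the TCP to a pose.
- arm.move_linear(position, frame=None, vel=150, contact_N=None): straight line of the TCP; frame=None keeps the orientation; vel is the mean speed in mm/s. With contact_N (N) it stops when the force on the tool has changed by that much, and returns True; else False.
- arm.goto_joints(angles): joint-space move.
- open_gripper() and gripper_close(grasp_force=None): open the fingers fully, or close them until they stop; grasp_force is the grip in N (None keeps the last).
- arm.pause(seconds).
- arm.ik(position, orientation): joint angles nearest the present ones, or None.
- readout.get_obs(): the state.
- grab_frame(name): name is "scene" or "side" or "wrist"; returns a dict with "img" (384x512x3 uint8, red, green, blue), "range_z" (384x512 float32, mm along the optical axis (not along the pixel's ray), 0 where there is no reading), "K" (3x3 intrinsics, pixels), "T" (4x4, takes a point from camera to world coordinates); the wrist camera has in their place "T_tool_cam" (4x4, takes a point from camera to tool coordinates, whose origin is the TCP and whose axes are the tool frame's). Camera axes: x right, y up, looking along -z (the intrinsics and any distortion apply to the point x, -y, -z); pixel columns grow to the right and rows downward; lengths in mm; the calibration is good to about 2 mm. A picture is of the moment at which its call begins: read the wrist's pose just before it.
A pose or a line that the arm cannot do raises arm.Unreachable and nothing moves.
- arm.finish_job(): hands the job in, once; it reports no verdict.
The state is a dict: "time_s": time; "qpos": joint angles; "joint_velocities": joint speeds; "effort": joint torques, N m; "eef_pos": TCP position; "eef_rot": TCP orientation; "contact_force": force on the tool from outside, world axes, zero at the start; "moment": the same for the moment, N m; "width": finger opening in mm.
Only numpy, scipy, OpenCV 4.12 (cv2) and the standard library are available. Lean on these libraries where they do the work, as an engineer would, in place of code of your own. Each camera call takes 0.05 s, during which the arm holds its last target.

## Task

Turn the indexing table by its black handle until it clicks into its detent, which brings the axle stub out from under the clear amber guard to the front, and let go of the handle. Then pick up the circlip pliers, which already carry the snap ring on their tips, squeeze them to spread the ring fully, and slide the ring gently down over the end of the stub until it is level with the groove, keeping it spread all the way. Finish there still holding the pliers squeezed, the ring level, centred round the groove and carried by the pliers alone; leave the other things on the bench alone.

Things in the scene. Friction and masses are not known exactly. Their poses are not given: they have to be found in the camera images.
- fixture: grey round base (192 mm wide, fixed to the bench) of the indexing table; origin on the table's vertical axis at bench level, x towards the spring plunger housing (a block 20 mm wide, up to 140 mm from the axis, 46 mm high), -x the load side with a yellow mark, y towards the guard. Guard: a clear amber plate 90 x 90 x 4 mm at height 104 to 112 mm (with its yellow edge strip), covering x -30 to 60 mm, y 35 to 125 mm, on a pillar at x 30, y 119 mm
- index_disc (a joint): angle of the 180 mm aluminium disc (top face 34 mm above the bench), rad, growing anticlockwise seen from above. Starts between 0 and 0.45 (stub under the guard); the detent is at 1.60 (stub at the front, on -x of fixture); turns from -0.1 to 2.1. Friction needs about 1 N at the handle; the detent pulls the free disc home from within about 0.05 rad and takes about 8 N at the handle to enter or leave
- handle_top (a point): middle of the top of the black upright handle on the disc: a round post 15 mm across, 50 mm tall (from 34 to 84 mm above the bench), 78 mm from the disc's axis. At the detent it is on -y of fixture
- groove (a point): point on the axis of the upright steel axle stub, at mid height of its groove. Stub fixed on the disc 50 mm from the disc's axis; shaft 28 mm across, groove 7 mm high and 23 mm across, 76.5 mm above the bench; 31 mm of plain shaft below the groove, then a 44 mm flange. z is up
- stub_top (a point): middle of the stub's top face, 96 mm above the bench, 19.5 mm above the groove's middle; its edge has a 3 mm chamfer
- pliers: small circlip pliers with green grips (130 mm long, 24 mm high, 0.16 kg) lying flat on the bench with a dark snap ring on the tips. Origin under the pivot at the underside; x points from the grips over the pivot to the ring, z up, the two levers open along y. A slack-free mechanism: both levers move alike
- pliers_grip (a point): point midway between the two grips, 12 mm above the pliers' underside and 60 mm behind the pivot. Grips are 40 mm long, 10 mm thick, 24 mm high; over their outsides 62 mm wide here at rest (68 mm at their rear ends), 40 mm and parallel when squeezed to the stop
- jaw_left (a joint): angle of one plier lever, rad: 0 at rest, 0.18 to 0.19 when the grips are squeezed to the stop and the ring is fully spread. Spring-loaded: about 2.5 N on each grip to begin, 12 N at the stop; the stop stands a 40 N grip
- ring_center (a point): centre of the opening of the snap ring (when spread), mid thickness, 2 mm above the pliers' underside, 55 mm ahead of the pivot and so 115 mm ahead of pliers_grip, on the x axis of the pliers. Ring 4 mm thick; fully spread a 34 mm round opening, 42 mm outside, with two lugs at the tips of the pliers; at rest it is too narrow for the stub
- weight: bystander: brass weight with a knob, 31 mm wide, 51 mm high; origin under its middle
- lens: bystander: black loupe, 40 mm wide, 30 mm high; origin under its middle
- tape: bystander: roll of tape lying flat, 66 mm wide, 18 mm high; origin under its middle
- collet_a: bystander: steel collet, 24 mm wide, 34 mm high; origin under its middle

How it is judged:
By the outcome, as a careful person would: the job done as asked, in the order asked, and still so for the second after the job is handed in, while the arm keeps its last pose, push and grip.
It also fails if it takes over 58 s, if anything falls off the work surface, if the arm or the gripper's body presses on something with over 40 N, if the wrist force passes 120 N, or if a joint passes its speed limit or range.

## Working session

There is one attempt and no reset: what is moved stays moved. The work goes in short steps, each a Python script; the robot and the scene stay as the last script left them, time stands still between calls to the robot, and variables do not carry over. Pictures are saved under pics/ and viewed, and the job is handed in when it is done.

```bash
ls; mkdir -p pics; python3 - <<'E'
from cell import arm, readout, grab_frame
import cv2, numpy as np
o=readout.get_obs(); print(o)
for n in ["scene","side","wrist"]:
    f=grab_frame(n); cv2.imwrite(f"pics/{n}0.png",f["img"][:,:,::-1])
    print(n,f["K"],f.get("T",f.get("T_tool_cam")), [k for k in f], (f["range_z"]>0).mean())
    np.savez(f"{n}0.npz",**{k:v for k,v in f.items() if v is not None})
E
```

```text
pics
{'time_s': 0.0, 'qpos': array([66.43659938, 35.28792594, -0.72343392, 81.63874011,  0.46445824,
       63.21928985, -2.31397975]), 'joint_velocities': array([ 0.08985046,  0.033864  ,  0.012871  ,  0.04327414,  0.06226624,
        0.06419597, -0.11529728]), 'effort': array([-3.26384134e-04, -4.58936298e+01,  2.08940995e-01, -1.65743941e+01,
       -6.11052616e-02,  2.04349123e-02,  2.52085383e-04]), 'eef_pos': array([ 243.68972205, -601.75503037,  217.51107451]), 'eef_rot': array([-90.00198263,   0.14306491, -67.94974431]), 'contact_force': array([-1.2407749 ,  0.55747514, -0.14817292]), 'moment': array([0.00334671, 0.02989546, 0.05637201]), 'width': 93.00326069132446}
scene [[443.84828314   0.         260.45370836]
 [  0.         443.84828314 180.84511569]
 [  0.           0.           1.        ]] [[-4.49825149e-01  4.15575380e-01 -7.90540599e-01 -4.12877944e+02]
 [-8.93012818e-01 -2.22779659e-01  3.91020883e-01  5.39327556e+02]
 [-1.36177127e-02  8.81853915e-01  4.71326035e-01  6.79849318e+02]
 [ 0.00000000e+00  0.00000000e+00  0.00000000e+00  1.00000000e+00]] ['img', 'range_
[... 240 characters left out ...]
34454e-01 -6.29696979e-01  6.72986610e-01  6.99483079e+02]
 [-2.06262763e-02  7.35952060e-01  6.76719383e-01  7.23765963e+02]
 [ 0.00000000e+00  0.00000000e+00  0.00000000e+00  1.00000000e+00]] ['img', 'range_z', 'K', 'T'] 0.9961395263671875
wrist [[319.65038693   0.         255.70667188]
 [  0.         319.65038693 193.76687906]
 [  0.           0.           1.        ]] [[ 9.99999921e-01 -2.54019511e-04  3.05420444e-04 -3.88773453e-01]
 [ 3.64973649e-04  2.83923965e-01 -9.58846728e-01 -1.65644336e+02]
 [ 1.56849594e-04  9.58846764e-01  2.83924036e-01  7.86926501e+01]
 [ 0.00000000e+00  0.00000000e+00  0.00000000e+00  1.00000000e+00]] ['img', 'range_z', 'K', 'T_tool_cam'] 0.9960225423177084
```

View pics/scene0.png

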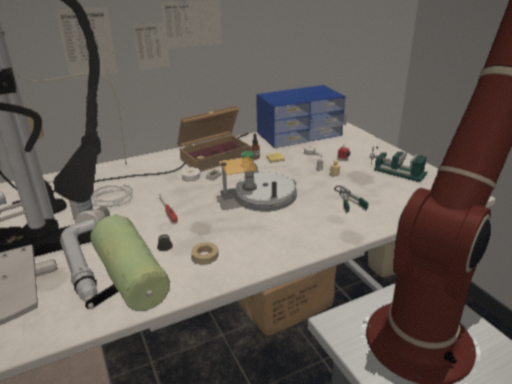

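View pics/side0.png

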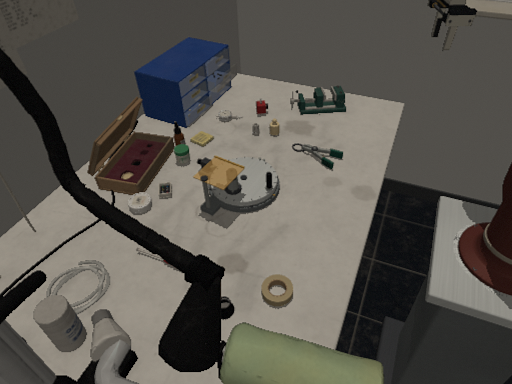

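View pics/wrist0.png

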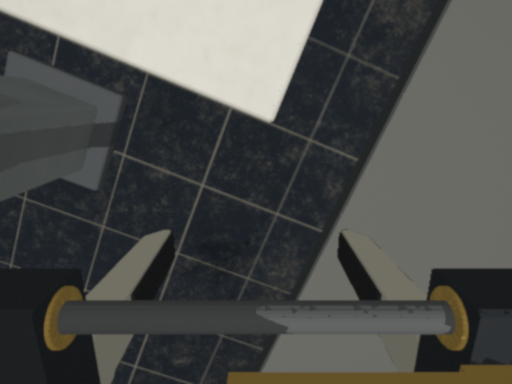

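```bash
cat > h.py <<'E'
import numpy as np, cv2
def ray(f,u,v,T=None):
    T=f["T"] if T is None else T
    K=f["K"]; d=np.array([(u-K[0,2])/K[0,0], -(v-K[1,2])/K[1,1], -1.0])
    return T[:3,3], T[:3,:3]@d
def onplane(f,u,v,z,T=None):
    o,d=ray(f,u,v,T); return o+d*(z-o[2])/d[2]
def cloud(f,T=None):
    T=f["T"] if T is None else T
    K=f["K"]; v,u=np.mgrid[:384,:512]; z=f["range_z"]
    P=np.stack([(u-K[0,2])/K[0,0]*z, -(v-K[1,2])/K[1,1]*z, -z],-1)
    return P@T[:3,:3].T+T[:3,3]
def project(f,P,T=None):
    T=f["T"] if T is None else T
    p=(np.asarray(P)-T[:3,3])@T[:3,:3]; K=f["K"]
    return np.stack([K[0,0]*p[...,0]/-p[...,2]+K[0,2], K[1,1]*-p[...,1]/-p[...,2]+K[1,2]],-1)
def crop(f,name,u0,u1,v0,v1,s):
    im=f["img"][v0:v1,u0:u1,::-1]; cv2.imwrite(name,cv2.resize(im,None,fx=s,fy=s,interpolation=cv2.INTER_CUBIC))
E
python3 - <<'E'
from h import *
S=dict(np.load("scene0.npz")); D=dict(np.load("side0.npz"))
crop(S,"pics/sc1.png",210,390,130,220,4)
crop(D,"pics/sd1.png",180,360,110,220,4)
for f,pts in((S,[(275,196,84),(346,190,10),(366,207,12),(346,208,12)]),(D,[(269,174,84),(341,153,12),(330,164,12),(298,148,2)])):
    for u,v,z in pts: print(u,v,onplane(f,u,v,z).round(), cloud(f)[v,u].round())
E
```

```text
275 196 [491.  49.  84.] [559.  13.  40.]
346 190 [ 533. -221.   10.] [ 514. -205.   24.]
366 207 [ 423. -209.   12.] [ 426. -212.    9.]
346 208 [ 445. -156.   12.] [ 443. -154.   14.]
269 174 [562.  18.  84.] [563.  16.  82.]
341 153 [ 432. -222.   12.] [ 430. -211.   21.]
330 164 [ 448. -162.   12.] [ 447. -155.   17.]
298 148 [ 560. -212.    2.] [ 561. -214.    1.]
```

View pics/sc1.png

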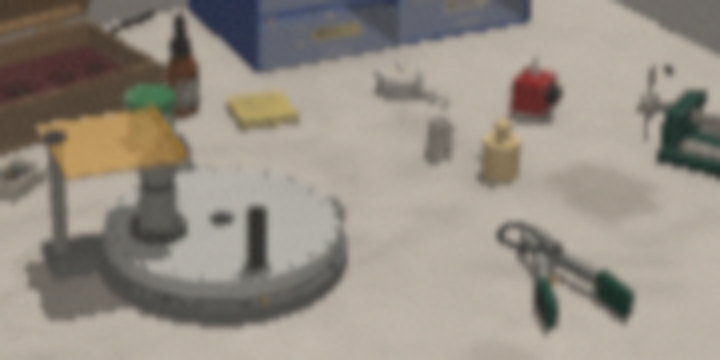

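View pics/sd1.png

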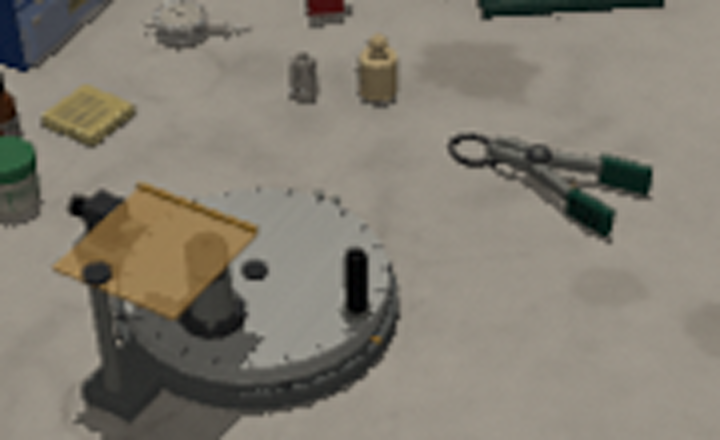

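```bash
cat >> h.py <<'E'
from scipy.spatial.transform import Rotation as Ro
def toolT(o):
    T=np.eye(4); T[:3,:3]=Ro.from_euler("xyz",o["eef_rot"],degrees=True).as_matrix(); T[:3,3]=o["eef_pos"]; return T
def wrist(name):
    from cell import readout, grab_frame
    o=readout.get_obs(); f=dict(grab_frame("wrist")); f["T"]=toolT(o)@f["T_tool_cam"]
    np.savez(name+".npz",**{k:v for k,v in f.items() if v is not None}); cv2.imwrite("pics/"+name+".png",f["img"][:,:,::-1]); return f
E
python3 - <<'E'
from h import *
from cell import arm, readout
S=dict(np.load("scene0.npz")); D=dict(np.load("side0.npz"))
for f in(S,D):
    P=cloud(f).reshape(-1,3); m=(abs(P[:,2]-34)<5)&(P[:,0]>450)&(P[:,0]<750)&(abs(P[:,1]-50)<160)
    print(m.sum(),P[m].min(0),P[m].max(0))
for yaw in(-68,-90,-110):
  for p in([560,-60,300],[540,-80,260]):
    print(yaw,p,arm.ik(p,[-90,0,yaw]))
E
```

```text
1176 [548.92961254 -96.19053412  29.06431373] [741.51641617 121.72093048  38.90753608]
1589 [553.17474508 -96.13632867  29.04459517] [710.13454969 123.25425992  38.91199772]
-68 [560, -60, 300] [ 12.60422779  23.91020935 -13.24064243  88.7065487    5.74415765
  68.05022207 -69.68866698]
-68 [540, -80, 260] [ 13.53860043  23.95488095 -10.9345415   95.28824951   5.04025521
  61.23772577 -66.90409431]
-90 [560, -60, 300] [  9.06550107  23.61041207  -7.8365553   88.82266869   3.38139627
  67.79853183 -89.40120712]
-90 [540, -80, 260] [  9.86512363  23.7083605   -5.49786841  95.40565445   2.52426428
  61.00667958 -86.39537785]
-110 [560, -60, 300] [   4.92199757   23.43258099   -1.55740152   88.95911736    0.66972517
   67.61740297 -106.76205285]
-110 [540, -80, 260] [   5.70752748   23.59991539    0.62640203   95.53879391   -0.28710598
   60.86285282 -103.5786637 ]
```

```bash
python3 - <<'E'
from h import *
from cell import arm, readout
arm.move_ptp([540,-70,290],[-90,0,-90])
wrist("w1"); o=readout.get_obs(); print(o["time_s"],o["eef_pos"],o["eef_rot"])
E
```

```text
2.3917 [539.89844775 -71.32475249 289.84365961] [-9.00162950e+01 -3.32204318e-02 -9.01220464e+01]
```

View pics/w1.png

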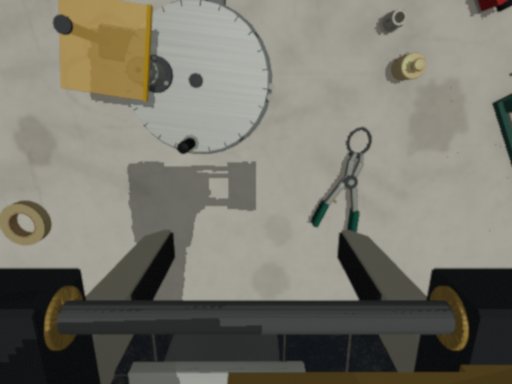

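```bash
python3 - <<'E'
from h import *
from scipy.optimize import least_squares
f=dict(np.load("w1.npz")); C=cloud(f); im=f["img"].astype(int); hsv=cv2.cvtColor(f["img"],cv2.COLOR_RGB2HSV)
def plane(mask,z):
    vv,uu=np.nonzero(mask); return np.array([onplane(f,u,v,z) for u,v in zip(uu,vv)])
# bench height check
print("bench",np.median(C[230:260,200:300,2]))
# disc top
m=(abs(C[...,2]-34)<4)&(C[...,1]<170)
m=cv2.morphologyEx(m.astype(np.uint8),cv2.MORPH_OPEN,np.ones((3,3)))
cnt=max(cv2.findContours(m,cv2.RETR_EXTERNAL,cv2.CHAIN_APPROX_NONE)[0],key=cv2.contourArea)[:,0]
E=np.array([onplane(f,u,v,34)[:2] for u,v in cnt])
E=E[(cnt[:,0]>170)&(cnt[:,1]>3)]
r=least_squares(lambda p:np.hypot(E[:,0]-p[0],E[:,1]-p[1])-p[2],[630,30,90],loss="soft_l1")
print("disc",r.x,np.abs(r.fun).mean(),len(E)); c=r.x[:2]
# centre cap
sub=(hsv[...,2]<90); sub[:, :185]=0; sub[:,:]&=True
b=np.zeros_like(sub); b[70:92,184:208]=sub[70:92,184:208]; print("cap",plane(b,36).mean(0), np.median(C[b][:,2]))
# handle top
b=np.zeros_like(sub); b[130:160,170:202]=hsv[130:160,170:202,2]<60
P=C[b]; t=P[P[:,2]>78]; print("handle px",b.sum(),"top n",len(t),t.mean(0).round(1), P[:,2].max())
# guard
a=((hsv[...,0]>8)&(hsv[...,0]<28)&(hsv[...,1]>120)&(hsv[...,2]>100)); a[110:]=0;a[:,160:]=0
P=plane(a,110)
cn=max(cv2.findContours(a.astype(np.uint8),cv2.RETR_EXTERNAL,cv2.CHAIN_APPROX_NONE)[0],key=cv2.contourArea)
W=np.array([onplane(f,u,v,110)[:2] for u,v in cn[:,0]],np.float32)
print("guard rect",cv2.minAreaRect(W),np.median(C[a][:,2]))
print("guard bounds px",cn[:,0].min(0),cn[:,0].max(0))
crop(f,"pics/w1a.png",40,290,0,170,3)
crop(f,"pics/w1b.png",290,430,110,245,5)
E
```

```text
bench -0.5422445527121624
disc [640.6590784   -2.57808105  84.26813895] 5.576035059729158 273
cap [641.06118728   3.31045966  36.        ] 37.50744745559706
handle px 176 top n 104 [566.1  11.7  90.1] 455.44841646726206
guard rect ((667.509033203125, 78.06782531738281), (87.46076965332031, 88.92310333251953), 81.26852416992188) 107.63493427813677
guard bounds px [60  0] [151 100]
```

View pics/w1a.png

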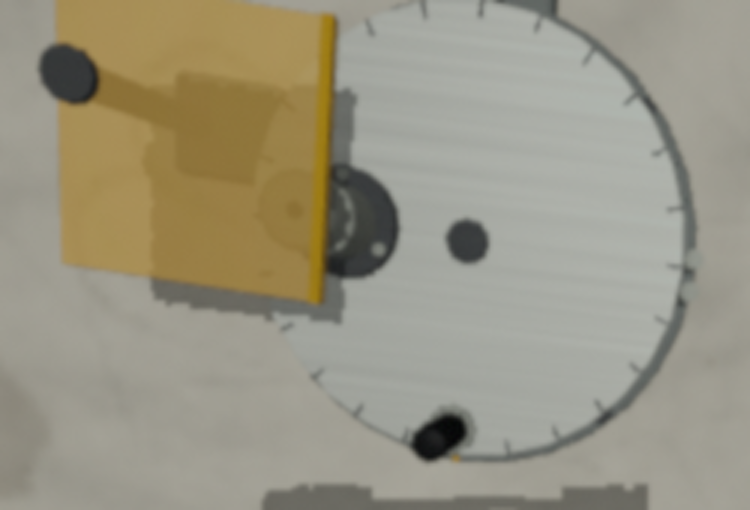

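View pics/w1b.png

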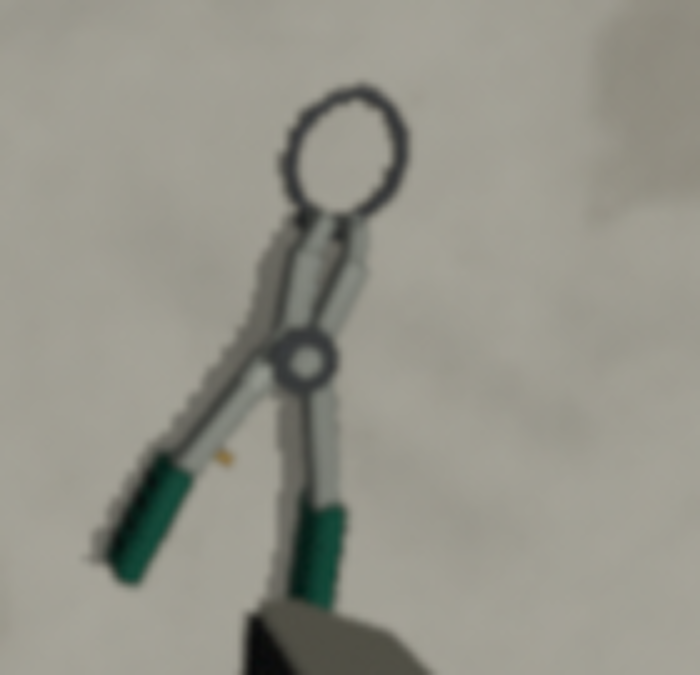

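```bash
python3 - <<'E'
from h import *
f=dict(np.load("w1.npz")); S=dict(np.load("scene0.npz")); D=dict(np.load("side0.npz"))
a=lambda x,y:(x/3+40-.33,y/3-.33)
b=lambda x,y:(x/5+290-.4,y/5+110-.4)
p=lambda n,uv,z:print(n,onplane(f,*uv,z).round(1))
p("handle top",a(435,440),84);p("yellow",a(456,457),25);p("cap",a(467,241),36)
G=[a(63,262),a(318,302),a(331,15),a(56,0)]
Q=[onplane(f,*g,110)[:2] for g in G]
for i in range(3): 
    d=Q[i+1]-Q[i];print("guard",Q[i].round(1),np.hypot(*d).round(1),np.degrees(np.arctan2(d[1],d[0])).round(1))
p("pillar cap",a(69,73),112)
p("stub top",a(296,212),96)
p("disc right",a(685,235),34);p("disc bottom",a(500,458),34);p("disc top",a(470,0),34)
p("pivot",b(305,362),20)
p("ring",b(347,152),4);p("ring top",b(358,92),2);p("lugs",b(325,218),4)
p("gripL rear",b(128,575),24);p("gripR front",b(325,508),24);p("gripL front",b(172,462),24)
hs=cv2.cvtColor(f["img"],cv2.COLOR_RGB2HSV)
C=cloud(f)
for (u,v) in [(351,182),(322,212),(354,218),(317,222)]:print(C[v,u].round())
# side
print("handle side", onplane(D,180+355/4,110+253/4,84).round(1), "scene",onplane(S,210+257/4,130+210/4,84).round(1))
E
```

```text
handle top [565.9  11.3  84. ]
yellow [549.9  15.4  25. ]
cap [641.1   3.4  36. ]
guard [630.6 128.7] 86.9 -98.8
guard [617.4  42.8] 89.0 -8.4
guard [705.4  29.9] 87.2 87.1
pillar cap [688.4 115.4 112. ]
stub top [647.6  52.1  96. ]
disc right [643.4 -86.6  34. ]
disc bottom [550.9  -5.8  34. ]
disc top [729.6  -2.3  34. ]
pivot [ 506.3 -204.5   20. ]
ring [ 563.  -216.2    4. ]
ring top [ 579.4 -218.4    2. ]
lugs [ 544.4 -211.6    4. ]
gripL rear [ 443.7 -157.2   24. ]
gripR front [ 464.2 -212.6   24. ]
gripL front [ 478.1 -167.9   24. ]
[ 507. -204.   24.]
[ 463. -166.   23.]
[ 453. -213.   23.]
[ 447. -160.   22.]
handle side [563.7  16.   84. ] scene [559.2  15.1  84. ]
```

```bash
cat > turn.py <<'E'
from h import *
from cell import arm, readout, open_gripper, gripper_close
c=np.array([641,3.2]); 
def pose(a,z): 
    t=np.radians(a); return [c[0]+78*np.cos(t),c[1]+78*np.sin(t),z],[-90,0,a+90-360]
a0=172.8
p,q=pose(a0,130); arm.move_ptp(p,q)
p,q=pose(a0,46); print("contact",arm.move_linear(p,vel=120,contact_N=8))
gripper_close(15); o=readout.get_obs(); print(o["time_s"],o["width"],o["eef_pos"],o["contact_force"].round(1))
E
python3 turn.py; python3 -c "
from h import *
wrist('w2')"
```

```text
contact False
5.1917 14.57736102653791 [563.58757132  13.37438694  45.99535448] [-0.4  2.  -0.6]
```

View pics/w2.png

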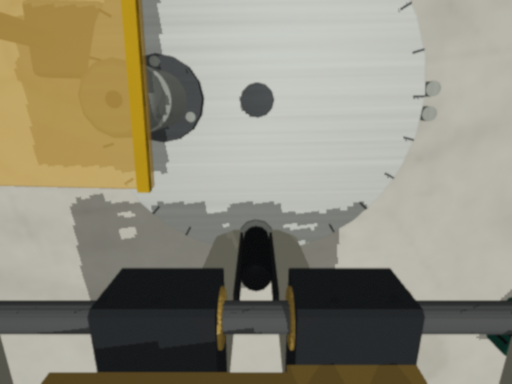

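```bash
python3 - <<'E'
from h import *
from cell import arm, readout
c=np.array([641,3.2])
for a in list(np.arange(180.8,250,8))+[251,254,257,259,260.5,261.4]:
    t=np.radians(a); p=[c[0]+78*np.cos(t),c[1]+78*np.sin(t),46]
    arm.move_linear(p,[-90,0,a+90-360],vel=60)
    o=readout.get_obs(); F=o["contact_force"]; tx=np.array([-np.sin(t),np.cos(t)]); rx=np.array([np.cos(t),np.sin(t)])
    d=o["eef_pos"][:2]-c
    print(a,o["time_s"],"Ft %.1f Fr %.1f Fz %.1f"%(F[:2]@tx,F[:2]@rx,F[2]),"act ang %.2f r %.1f"%(np.degrees(np.arctan2(d[1],d[0]))%360,np.hypot(*d)),round(o["width"],1))
E
```

```text
180.8 5.575 Ft -0.2 Fr -0.9 Fz -0.4 act ang 181.11 r 77.9 14.8
188.8 5.9083 Ft -0.2 Fr -1.3 Fz -0.9 act ang 188.83 r 77.8 14.5
196.8 6.2417 Ft -0.5 Fr -1.0 Fz -0.8 act ang 196.56 r 77.7 14.7
204.8 6.575 Ft -1.7 Fr -1.5 Fz -0.2 act ang 204.42 r 77.8 14.6
212.8 6.9083 Ft -0.4 Fr -0.6 Fz -1.7 act ang 212.47 r 77.8 14.8
220.8 7.2417 Ft 0.1 Fr -1.6 Fz 0.4 act ang 220.46 r 77.9 14.8
228.8 7.575 Ft -0.6 Fr -0.3 Fz -0.3 act ang 228.38 r 78.0 14.6
236.8 7.9083 Ft -0.5 Fr -0.3 Fz 1.2 act ang 236.40 r 78.1 14.4
244.8 8.2417 Ft -0.5 Fr 0.5 Fz 1.0 act ang 244.42 r 78.3 14.6
251 8.5333 Ft -0.3 Fr -0.3 Fz 0.9 act ang 250.62 r 78.1 14.7
254 8.7833 Ft -0.2 Fr 1.0 Fz 0.4 act ang 253.77 r 78.1 15.0
257 9.0333 Ft -5.9 Fr 1.6 Fz 5.6 act ang 254.24 r 78.0 14.6
259 9.2833 Ft -11.0 Fr 1.3 Fz 8.7 act ang 254.26 r 77.8 15.0
260.5 9.5333 Ft -14.6 Fr 0.8 Fz 11.2 act ang 254.25 r 77.7 14.6
261.4 9.7833 Ft -16.3 Fr -0.5 Fz 13.0 act ang 254.28 r 77.6 14.8
```

```bash
python3 - <<'E'
from h import *
from cell import arm, readout, grab_frame
o=readout.get_obs(); print({k:o[k] for k in("contact_force","moment","eef_pos","eef_rot")})
wrist("w3"); 
for n,b in(("scene",(180,340,100,220)),("side",(150,310,110,230))):
    f=grab_frame(n); crop(f,f"pics/{n}3.png",*b,4)
E
```

```text
{'contact_force': array([-16.03233818,   2.96763808,  13.04624658]), 'moment': array([ 0.41145955,  3.24317983, -0.0622117 ]), 'eef_pos': array([619.97524145, -71.47628937,  45.69723626]), 'eef_rot': array([-90.15374219,   1.12549635,  -8.65235949])}
```

View pics/w3.png

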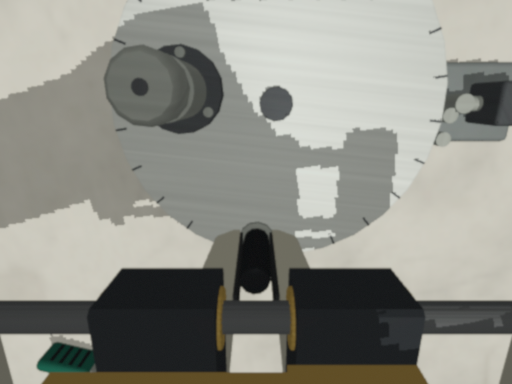

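View pics/scene3.png

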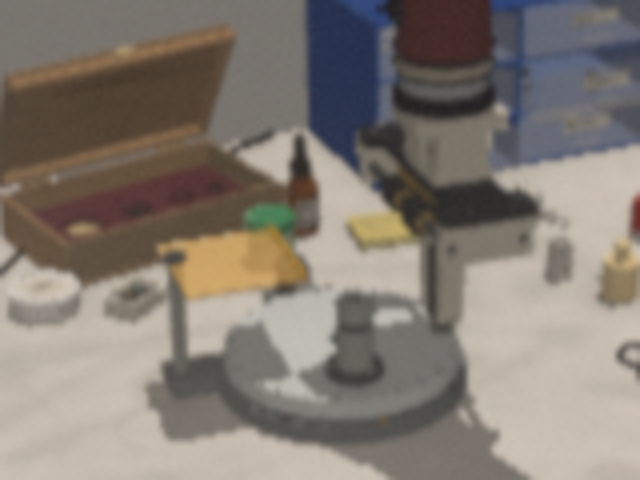

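View pics/side3.png

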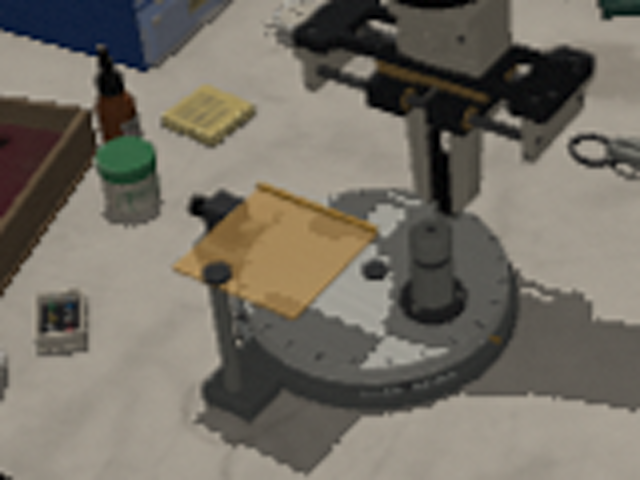

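```bash
cat > go.py <<'E'
from h import *
from cell import arm, readout
c=np.array([641,3.2])
def st(a,z,vel=40):
    t=np.radians(a); p=[c[0]+78*np.cos(t),c[1]+78*np.sin(t),z]
    arm.move_linear(p,[-90,0,a+90-360],vel=vel)
    o=readout.get_obs(); F=o["contact_force"]; tx=np.array([-np.sin(t),np.cos(t)]); rx=np.array([np.cos(t),np.sin(t)])
    d=o["eef_pos"][:2]-c; ang=np.degrees(np.arctan2(d[1],d[0]))%360
    print(a,z,round(o["time_s"],2),"Ft %.1f Fr %.1f Fz %.1f"%(F[:2]@tx,F[:2]@rx,F[2]),"ang %.2f r %.1f z %.1f"%(ang,np.hypot(*d),o["eef_pos"][2]),round(o["width"],1),flush=True)
    return ang,F[:2]@tx
E
python3 - <<'E'
from go import *
for z in (49,53): st(261.4,z)
for a in (262.5,264,265.5,267):
    g,F=st(a,53)
    if g>256 or F<-26: break
E
```

```text
261.4 49 10.18 Ft -12.3 Fr -1.1 Fz 0.3 ang 254.14 r 77.5 z 45.9 15.2
261.4 53 10.43 Ft -9.0 Fr -2.6 Fz -9.8 ang 254.10 r 77.8 z 47.8 14.8
262.5 53 10.68 Ft -12.0 Fr -2.0 Fz -7.9 ang 254.16 r 77.8 z 47.8 15.0
264 53 10.93 Ft -14.6 Fr -2.7 Fz -5.1 ang 254.15 r 77.6 z 47.7 14.9
265.5 53 11.18 Ft -19.3 Fr -3.2 Fz -2.7 ang 254.12 r 77.4 z 47.6 15.1
267 53 11.43 Ft -22.2 Fr -3.2 Fz 0.4 ang 254.12 r 77.3 z 47.6 15.4
```

```bash
python3 - <<'E'
from h import *
f=wrist("w4"); crop(f,"pics/w4a.png",360,512,30,180,5)
from cell import grab_frame,readout
print(readout.get_obs()["moment"],readout.get_obs()["contact_force"],readout.get_obs()["qpos"])
f=grab_frame("side"); crop(f,"pics/side4.png",180,290,140,220,7)
E
```

```text
[ 0.91071913  4.23208584 -0.13951702] [-21.92818899   3.83773994   0.33659116] [ 23.03609199  48.88655393 -32.82231008  92.86803292  31.93003374
  50.23888589 -25.59943522]
```

View pics/w4a.png

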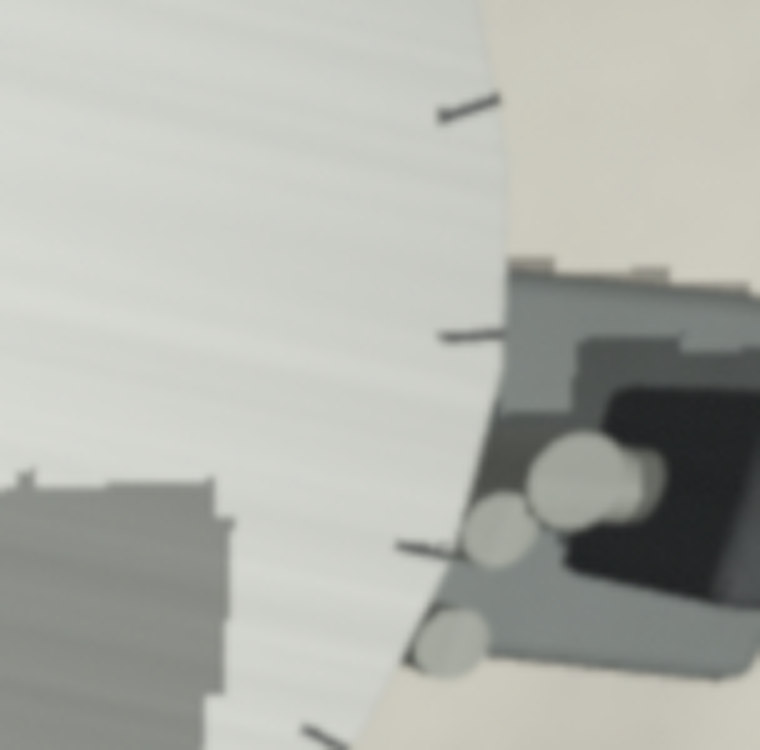

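View pics/side4.png

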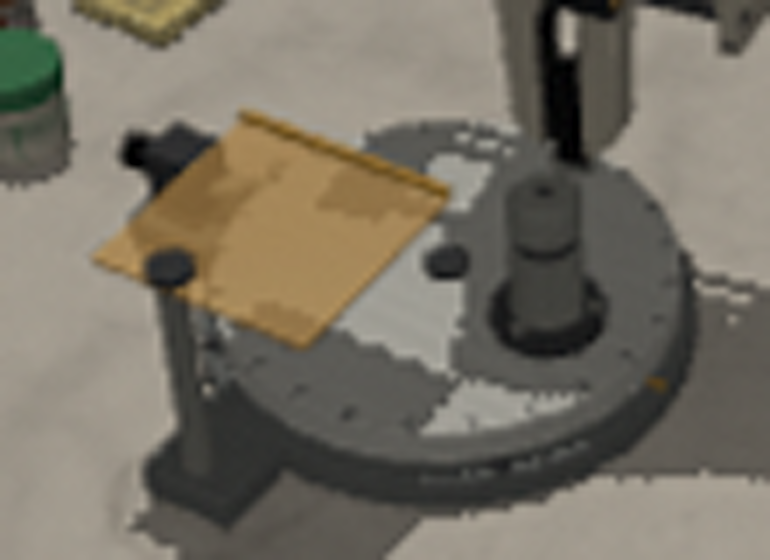

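```bash
python3 - <<'E'
from go import *
for a in (268.5,270,271.5,273):
    g,F=st(a,54)
    if g>255.5 or F<-34: break
E
```

```text
268.5 54 11.78 Ft -24.3 Fr -5.4 Fz -0.8 ang 254.05 r 77.1 z 47.6 15.3
270 54 12.03 Ft -28.0 Fr -5.2 Fz 1.5 ang 254.02 r 76.9 z 47.5 15.8
271.5 54 12.28 Ft -29.6 Fr -6.1 Fz 4.4 ang 254.29 r 76.7 z 47.4 17.0
273 54 12.53 Ft -30.0 Fr -7.3 Fz 3.8 ang 255.60 r 75.9 z 47.3 20.8
```

```bash
python3 - <<'E'
from go import *
from cell import gripper_close
st(254,48,60); gripper_close(40); st(246,47,60)
g,F=st(261.4,48,120)
wrist("w5")
E
```

```text
254 48 13.12 Ft -2.8 Fr 1.5 Fz 0.7 ang 253.22 r 78.4 z 47.7 14.8
246 47 13.68 Ft -1.1 Fr 2.5 Fz 3.8 ang 246.96 r 77.9 z 47.7 14.2
261.4 48 14.09 Ft 0.1 Fr 0.2 Fz -0.4 ang 262.11 r 78.2 z 47.8 14.4
```

```bash
python3 - <<'E'
from go import *
from cell import open_gripper
arm.pause(0.2); o=readout.get_obs(); print(o["contact_force"])
open_gripper(); arm.pause(0.2)
o=readout.get_obs(); p=o["eef_pos"]; arm.move_linear([p[0],p[1],150],vel=200)
f=wrist("w6"); crop(f,"pics/w6a.png",250,512,50,250,3); print(readout.get_obs()["time_s"])
E
```

```text
[ 2.82241271 -1.65058706 -3.4458208 ]
16.55
```

View pics/w6.png

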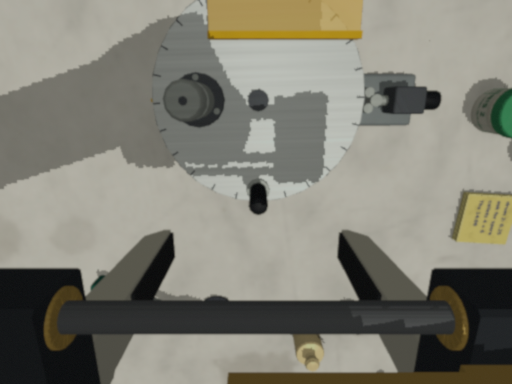

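View pics/w6a.png

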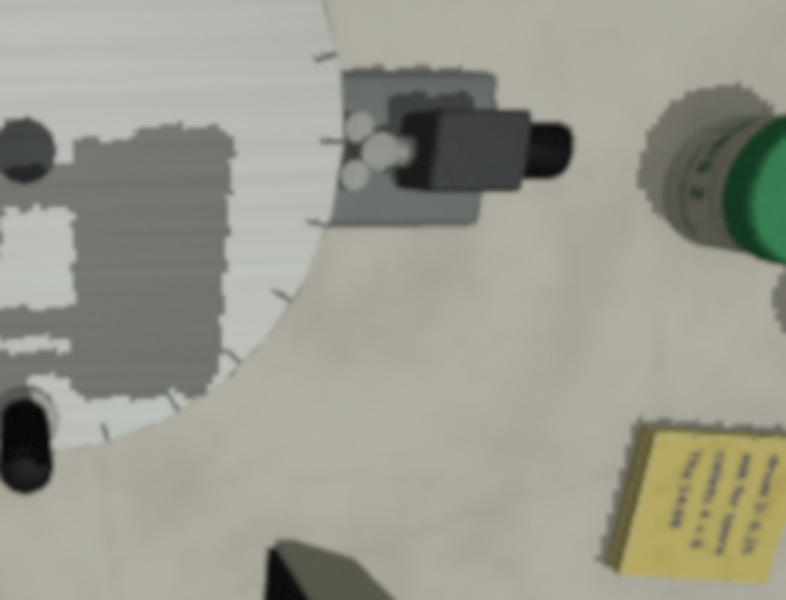

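```bash
python3 - <<'E'
from h import *
f=dict(np.load("w6.npz")); C=cloud(f)
print("cap",onplane(f,258,99.5,36)); print("hole",onplane(f,183,100,96))
m=(abs(C[...,2]-96)<4); m[:, :150]=0; m[:,220:]=0; m[:70]=0;m[130:]=0
vv,uu=np.nonzero(m);P=C[m];print(len(P),uu.mean(),vv.mean(),np.median(P,0),onplane(f,uu.mean(),vv.mean(),96))
cn=max(cv2.findContours(m.astype(np.uint8),0,1)[0],key=cv2.contourArea);(x,y),r=cv2.minEnclosingCircle(cn);print(x,y,r,onplane(f,x,y,96))
print("handle",onplane(f,258,203,84))
print("ball",onplane(f,250+380/3,50+150/3,34), "housing",onplane(f,250+480/3,50+150/3,46))
crop(f,"pics/w6b.png",130,250,50,150,6)
from cell import grab_frame
g=grab_frame("side"); crop(g,"pics/side6.png",180,290,140,220,7); np.savez("side6.npz",**g)
g=grab_frame("scene"); crop(g,"pics/scene6.png",210,310,140,220,7); np.savez("scene6.npz",**g)
E
```

```text
cap [641.39937913   3.64445524  36.        ]
hole [592.35602137  10.83972957  96.        ]
1380 183.08260869565217 99.74202898550725 [592.34080145  10.99747518  95.24900064] [592.44435868  10.99075177  96.        ]
183.56556701660156 99.5655746459961 21.873443603515625 [592.78166524  11.05216495  96.        ]
handle [630.0497623  -70.79065042  84.        ]
ball [740.15632734 -11.692602    34.        ] housing [762.42366035 -15.01999093  46.        ]
```

View pics/w6b.png

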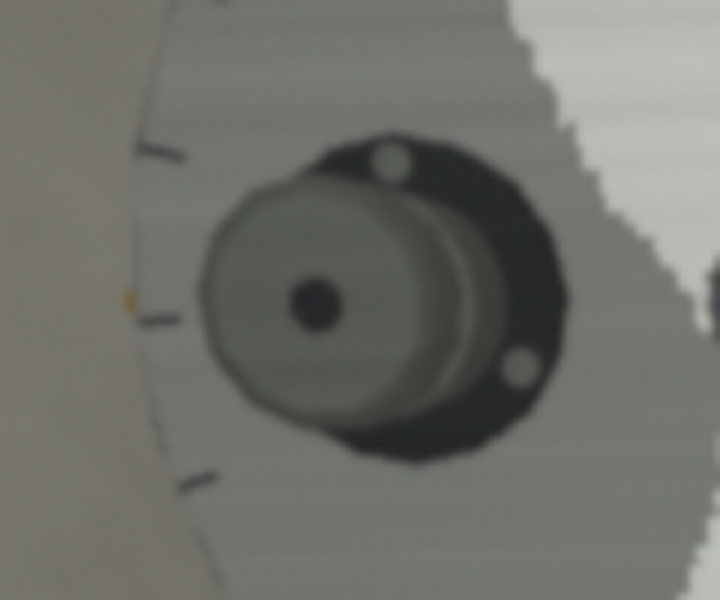

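View pics/side6.png

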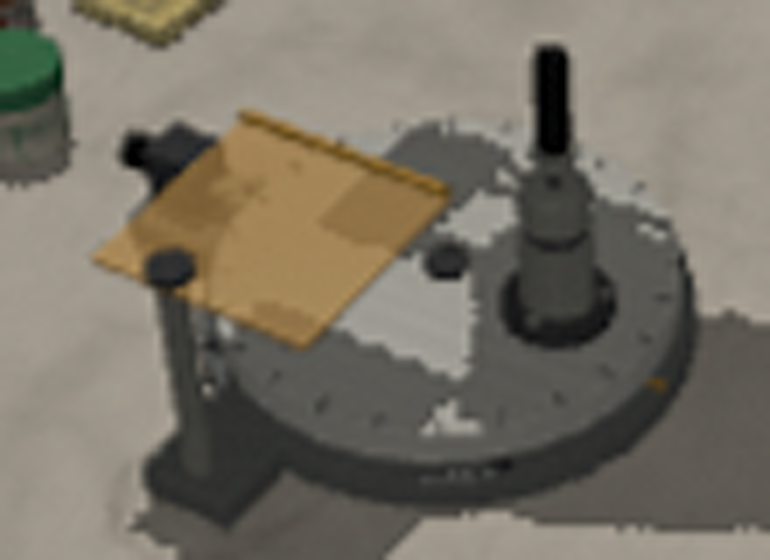

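View pics/scene6.png

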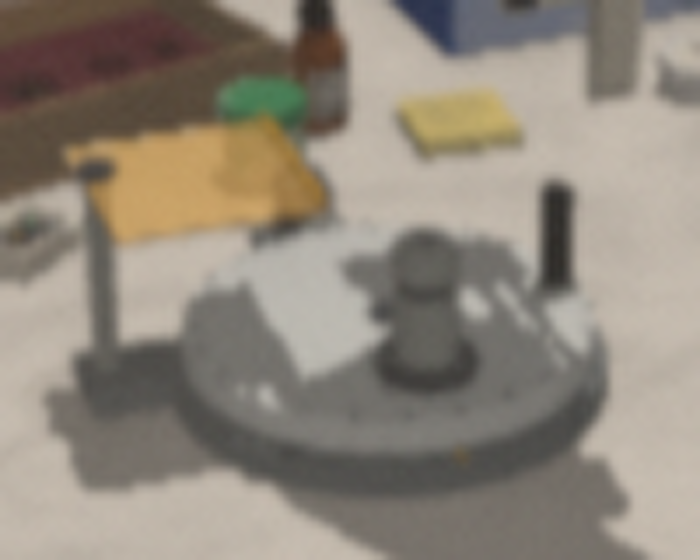

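```bash
python3 - <<'E'
from h import *
from cell import arm, readout
arm.move_ptp([448,-192,170],[-90,0,-101.7])
f=wrist("w7"); o=readout.get_obs(); print(o["time_s"],o["eef_pos"],o["eef_rot"],o["qpos"])
E
```

```text
17.725 [ 449.10149033 -191.07869704  169.74324499] [-8.99765647e+01  5.51315278e-02 -1.01521168e+02] [ 30.09569908  25.09599944 -13.50949368 111.10880237   8.01978839
  44.67132189 -89.42024971]
```

View pics/w7.png

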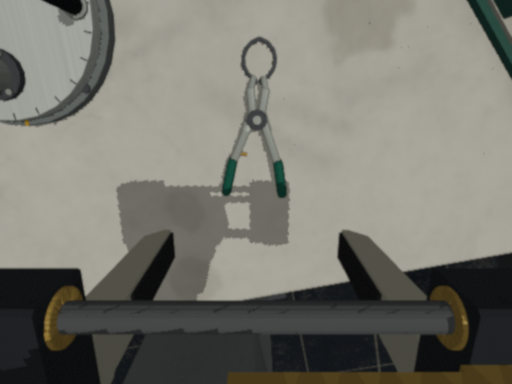

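```bash
python3 - <<'E'
from h import *
f=dict(np.load("w7.npz")); hs=cv2.cvtColor(f["img"],cv2.COLOR_RGB2HSV)
g=((hs[...,0]>65)&(hs[...,0]<95)&(hs[...,1]>110)); g[:150]=0;g[205:]=0;g[:,:200]=0;g[:,310:]=0
n,l,st,ce=cv2.connectedComponentsWithStats(g.astype(np.uint8))
cs=[]
for i in range(1,n):
    if st[i,4]>60: p=onplane(f,*ce[i],20); cs.append(p[:2]); print(ce[i],st[i],p.round(1))
    if st[i,4]>60: R=cv2.minAreaRect(np.array([onplane(f,u,v,20)[:2] for v,u in np.argwhere(l==i)],np.float32)); print(R)
piv=onplane(f,257,119.5,22)[:2]; print("pivot",piv,cloud(f)[119,257])
mid=np.mean(cs,0); d=piv-mid; print("mid",mid,"h",np.degrees(np.arctan2(d[1],d[0])),np.hypot(*d))
d2=cs[0]-cs[1]; print("y dir",np.degrees(np.arctan2(d2[1],d2[0])),np.hypot(*d2))
# ring
C=cloud(f); m=(hs[...,2]<105); m[85:]=0; m[:30]=0; m[:,:235]=0;m[:,285:]=0
vv,uu=np.nonzero(m); Q=np.array([onplane(f,u,v,3)[:2] for u,v in zip(uu,vv)],np.float32)
c,r=cv2.minEnclosingCircle(Q); print("ring",c,r,len(Q),cv2.minAreaRect(Q)); d=np.array(c)-piv; print(np.degrees(np.arctan2(d[1],d[0])),np.hypot(*d))
crop(f,"pics/w7a.png",200,310,25,205,4)
E
```

```text
[228.79335793 176.61623616] [223 159  13  36 271] [ 457.5 -165.    20. ]
((457.11431884765625, -164.78187561035156), (8.181068420410156, 36.839962005615234), 65.92745971679688)
[279.73529412 178.63970588] [274 161  12  36 272] [ 445.2 -215.1   20. ]
((444.72467041015625, -215.1220245361328), (8.172998428344727, 36.6794319152832), 87.76957702636719)
pivot [ 507.29139717 -204.20420883] [ 507.87052024 -204.31597132   24.12235096]
mid [ 451.35170818 -190.05079047] h -14.198556977490044 57.70240944145605
y dir 76.14479270104134 51.70054747424234
ring (560.3529052734375, -213.03712463378906) 21.891435623168945 431 ((559.9675903320312, -216.3990020751953), (33.88358688354492, 42.14581298828125), 78.46196746826172)
-9.451112954455947 53.79167262914355
```

View pics/w7a.png

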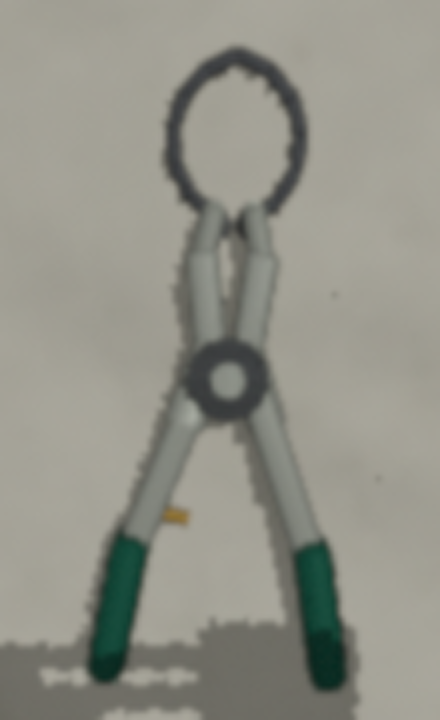

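```bash
python3 - <<'E'
from h import *
from cell import arm, readout, gripper_close
arm.move_linear([449,-190.2,40],[-90,0,-103.5],vel=150)
print(arm.move_linear([449,-190.2,2],vel=60,contact_N=6))
o=readout.get_obs(); print(o["eef_pos"],o["contact_force"])
gripper_close(36); arm.pause(0.3)
o=readout.get_obs(); print(o["time_s"],o["width"],o["eef_pos"],o["eef_rot"],o["contact_force"])
wrist("w8")
E
```

```text
False
[ 449.08779946 -190.17511154    1.91886193] [ 0.25680523 -0.20197214 -0.37269385]
20.7333 37.77990101412197 [ 448.84117104 -190.13090536    2.17847218] [-9.00143425e+01 -2.68180432e-03 -1.03500368e+02] [-1.37859781  1.0086693   4.63347079]
```

View pics/w8.png

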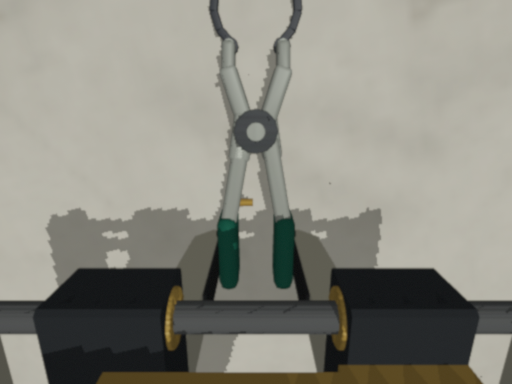

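```bash
python3 - <<'E'
from h import *
from cell import arm, readout
f=dict(np.load("w8.npz"))
def intool(f,u,v,ytool):
    K=f["K"];T=f["T_tool_cam"]; d=T[:3,:3]@np.array([(u-K[0,2])/K[0,0],-(v-K[1,2])/K[1,1],-1]); o=T[:3,3]; return o+d*(ytool-o[1])/d[1]
print("pivot on bench",intool(f,256,131,2.18-23), "tips",intool(f,229,44,2.18-8),intool(f,283,44,2.18-8))
arm.move_linear([449,-190.2,60],vel=60); arm.pause(.2)
o=readout.get_obs(); print(o["time_s"],o["width"],o["eef_pos"],o["contact_force"],o["moment"])
f=wrist("w9"); C=f["range_z"]
K=f["K"];T=f["T_tool_cam"]
for u,v in [(256,131),(229,44),(283,44),(229,70),(285,70),(214,8),(298,8),(229,240),(284,240),(237,180),(276,180)]:
    z=np.median(C[v-1:v+2,u-1:u+2]); p=T[:3,:3]@np.array([(u-K[0,2])/K[0,0]*z,-(v-K[1,2])/K[1,1]*z,-z])+T[:3,3]; print(u,v,p.round(1))
E
```

```text
pivot on bench [ 5.75907733e-02 -2.08200000e+01  6.48743645e+01] tips [-12.31616246  -5.82       102.72098408] [ 12.41084307  -5.82       102.72305055]
22.1 38.029389116933174 [ 448.8008668  -190.11261183   59.66543431] [ 0.50840482 -0.8281474  -1.30669329] [0.05215971 0.10151654 0.00848472]
256 131 [  0.1 -21.5  64.9]
229 44 [-11.5 -15.8 101.2]
283 44 [ 11.6 -15.7 101.2]
229 70 [-11.7 -16.8  90.7]
285 70 [ 12.7 -17.   90.7]
214 8 [-19.3  -0.6 118.7]
298 8 [ 19.2  -1.3 118.5]
229 240 [-13.2 -21.4  12.1]
284 240 [ 13.8 -21.5  12.2]
237 180 [ -9.  -17.9  41.6]
276 180 [  9.6 -17.7  41.6]
```

View pics/w9.png

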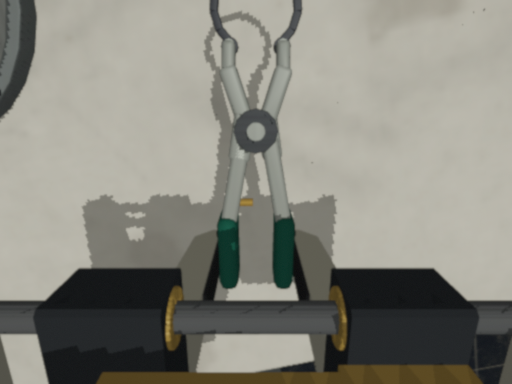

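```bash
cat > pl.py <<'E'
from h import *
from cell import arm, readout
stub=np.array([592.4,10.9]); RC=np.array([0.05,119.3]) # ring centre tool x, tool z
yaw=-99.
def tcp(target,yaw=yaw):
    a=np.radians(yaw); x=np.array([np.cos(a),np.sin(a)]); z=np.array([-np.sin(a),np.cos(a)])
    return np.asarray(target)-RC[0]*x-RC[1]*z
E
python3 - <<'E'
from pl import *
t=tcp(stub); print(t,arm.ik([*t,77],[-90,0,yaw]))
arm.move_linear([449,-190.2,150],vel=150)
arm.move_linear([*t,150],[-90,0,yaw],vel=150)
arm.move_linear([*t,118],vel=60); arm.pause(.2)
o=readout.get_obs(); print(o["time_s"],o["width"],o["eef_pos"],o["eef_rot"],o["contact_force"])
f=wrist("w10"); crop(f,"pics/w10a.png",150,360,0,140,3)
from cell import grab_frame
g=grab_frame("side"); np.savez("side10.npz",**g); crop(g,"pics/side10.png",200,310,130,210,7)
g=grab_frame("scene"); np.savez("scene10.npz",**g); crop(g,"pics/scene10.png",220,320,140,220,7)
E
```

```text
[474.57660269  29.6120161 ] [  -0.43997747   32.48675511   -8.37873322  118.41890363    9.09350561
   29.68302015 -114.43858036]
25.4083 37.90190545149693 [474.85887175  29.66160219 118.3174007 ] [-8.99535625e+01  1.05225161e-02 -9.89983779e+01] [-0.78486707 -0.34220892 -1.72280156]
```

View pics/w10a.png

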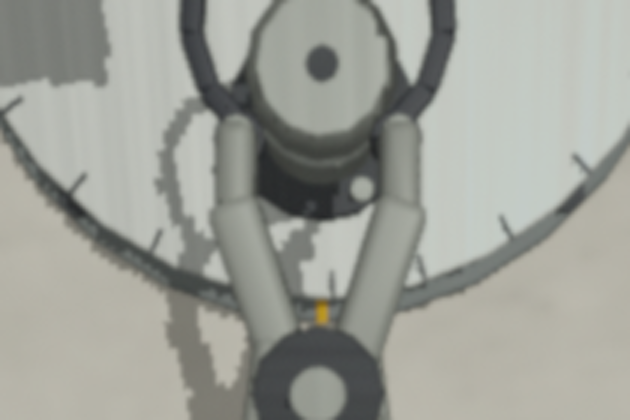

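View pics/side10.png

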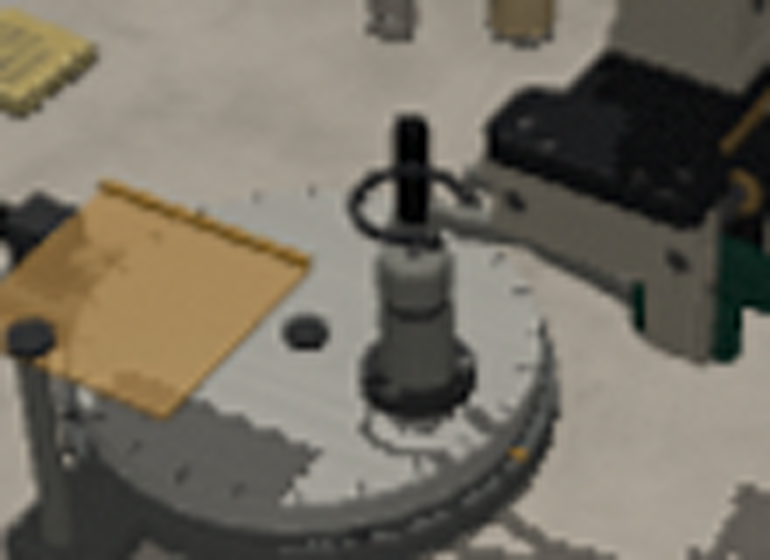

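View pics/scene10.png

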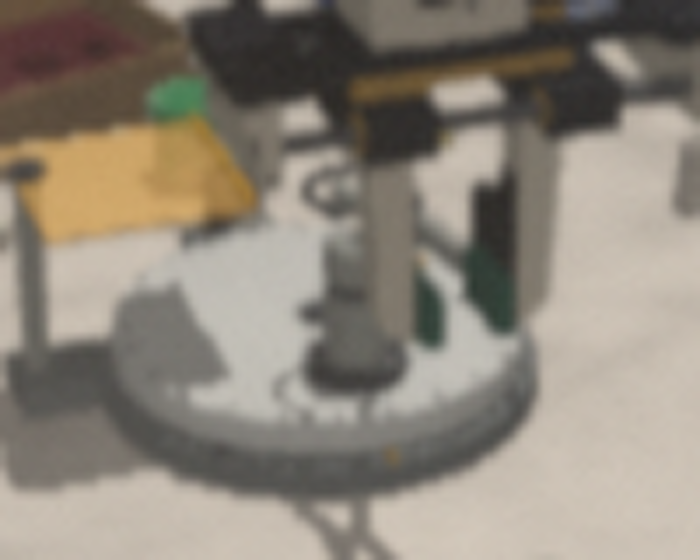

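```bash
python3 - <<'E'
from h import *
def intool(f,u,v,y):
    K=f["K"];T=f["T_tool_cam"]; d=T[:3,:3]@np.array([(u-K[0,2])/K[0,0],-(v-K[1,2])/K[1,1],-1]); o=T[:3,3]; return (o+d*(y-o[1])/d[1]).round(1)
f=dict(np.load("w10.npz")); s=lambda x,y:(x/3+150-.33,y/3-.33)
print("hole",intool(f,*s(321,63),22.3), onplane(f,*s(321,63),96))
print("ring L/R outer",intool(f,*s(181,5),0),intool(f,*s(455,5),0),"inner",intool(f,*s(206,5),0),intool(f,*s(430,5),0))
print("pivot",intool(f,*s(319,393),-22))
for n in("side10",): 
    g=dict(np.load(n+".npz")); q=lambda x,y:(200+x/7-.43,130+y/7-.43)
    print("ring side", onplane(g,*q(415,205),118), "L,R", onplane(g,*q(352,205),118),onplane(g,*q(478,205),118),"near",onplane(g,*q(400,243),118),"far",onplane(g,*q(418,168),118))
    print("stubtop side", onplane(g,*q(414,258),96),"L,R",onplane(g,*q(377,260),94),onplane(g,*q(452,260),94))
g=dict(np.load("scene10.npz")); q=lambda x,y:(220+x/7-.43,140+y/7-.43)
print("ring scene",onplane(g,*q(337,190),118),"L",onplane(g,*q(303,190),118)); print("stub scene L,R",onplane(g,*q(324,240),94),onplane(g,*q(382,240),94))
crop(dict(np.load("w10.npz")),"pics/w10b.png",200,315,0,60,6)
E
```

```text
hole [  0.4  22.3 118.3] [591.66212604  10.80935236  96.        ]
ring L/R outer [-21.1   0.  121.5] [ 20.8   0.  121.5] inner [-17.3   0.  121.5] [ 17.    0.  121.5]
pivot [  0.  -22.   65.1]
ring side [591.82505128  11.00706804 118.        ] L,R [612.51185327  19.10105417 118.        ] [571.1694769    2.92530012 118.        ] near [588.49836038  32.20941869 118.        ] far [599.03802856  -8.79201106 118.        ]
stubtop side [591.53649514  13.85999007  96.        ] L,R [604.40755965  17.54045329  94.        ] [579.42257327   7.73521238  94.        ]
ring scene [596.13139181  16.43755636 118.        ] L [602.70923028  28.64705337 118.        ]
stub scene L,R [600.58174165  20.31657586  94.        ] [589.27437397  -0.72605475  94.        ]
```

View pics/w10b.png

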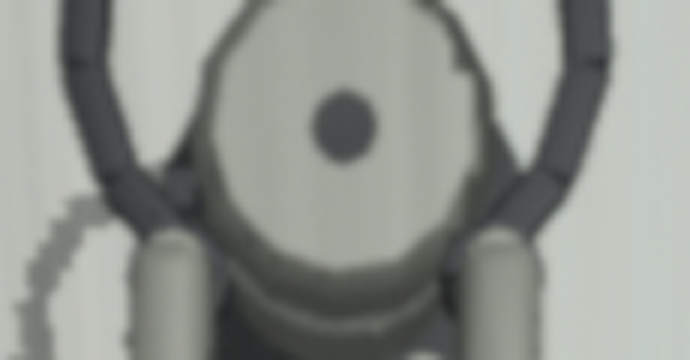

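```bash
sed -i 's/RC=np.array(\[0.05,119.3\])/RC=np.array([0.05,120.3])/' pl.py; python3 - <<'E'
from pl import *
t=tcp(stub)
arm.move_linear([*t,108],vel=40)
print(arm.move_linear([*t,88],vel=25,contact_N=4)); arm.pause(.2)
o=readout.get_obs(); print(o["time_s"],o["width"],t,o["eef_pos"],o["eef_rot"],o["contact_force"],o["moment"])
f=wrist("w11"); crop(f,"pics/w11a.png",200,315,0,60,6)
from cell import grab_frame
g=grab_frame("side"); np.savez("side11.npz",**g); crop(g,"pics/side11.png",235,285,145,195,12)
g=grab_frame("scene"); np.savez("scene11.npz",**g); crop(g,"pics/scene11.png",245,295,155,205,12)
E
```

```text
False
27.1083 37.998533790611205 [473.58891435  29.76845056] [473.71066448  29.78193093  88.15183222] [-8.99784354e+01  6.21478504e-03 -9.90028042e+01] [-0.73325901  1.44650246 -1.24528226] [ 0.09308731  0.14799468 -0.0025422 ]
```

View pics/w11a.png

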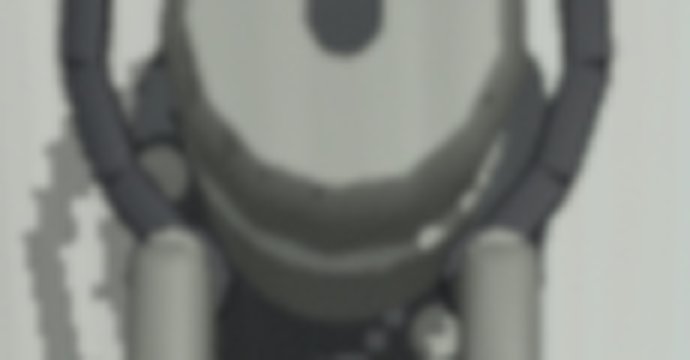

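View pics/side11.png

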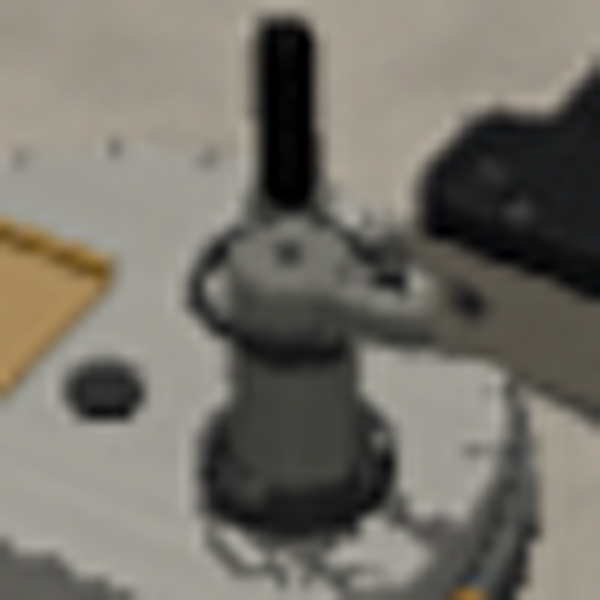

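View pics/scene11.png

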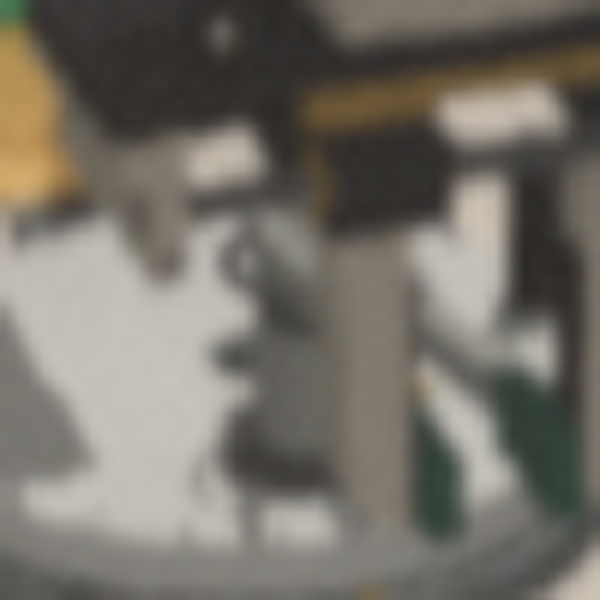

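```bash
python3 - <<'E'
from h import *
from scipy.optimize import least_squares
def intool(f,u,v,y):
    K=f["K"];T=f["T_tool_cam"]; d=T[:3,:3]@np.array([(u-K[0,2])/K[0,0],-(v-K[1,2])/K[1,1],-1]); o=T[:3,3]; return (o+d*(y-o[1])/d[1])
f=dict(np.load("w9.npz")); g=cv2.cvtColor(f["img"],cv2.COLOR_RGB2GRAY).astype(float)
print(g[10,200:235].astype(int),g[10,280:310].astype(int))
def cross(row,a,b,th):  # first crossing scanning a->b
    s=1 if b>a else -1
    for u in range(a,b,s):
        if g[row,u]>=th>g[row,u+s]: return u+s*(g[row,u]-th)/(g[row,u]-g[row,u+s])
out=[];inn=[]
for r in range(0,26):
    for a,b,L in((200,235,out),(312,280,out),(258,205,inn),(258,310,inn)):
        x=cross(r,a,b,115)
        if x: L.append((x,r))
for y in(-2,0):
    O=np.array([intool(f,*p,y)[[0,2]] for p in out]);I=np.array([intool(f,*p,y)[[0,2]] for p in inn])
    for nm,Q,R in(("out",O,21),("in",I,17)):
        s=least_squares(lambda p:np.hypot(Q[:,0]-p[0],Q[:,1]-p[1])-R,[0,119],loss="soft_l1",f_scale=.3); print(y,nm,s.x.round(2),np.std(s.fun).round(2),len(Q))
    s=least_squares(lambda p:np.r_[np.hypot(O[:,0]-p[0],O[:,1]-p[1])-p[2]-2,np.hypot(I[:,0]-p[0],I[:,1]-p[1])-p[2]+2],[0,119,19],loss="soft_l1",f_scale=.3); print(" both free",s.x)
f=dict(np.load("w11.npz")); s=lambda x,y:(x/6+200-.42,y/6-.42)
print("hole w11",intool(f,*s(344,10),88.15-96)) ; 
# stub top disc edge in w10/w6
print("stub top L,R w11",intool(f,*s(190,30),88.15-96),intool(f,*s(503,30),88.15-96))
f=dict(np.load("w10.npz")); print("hole w10",intool(f,*s(344,127),118.3-96))
from pl import *
for n,P in(("w10",[474.86,29.66]),("w11",[473.71,29.78])): print(n,"stub tool z", (stub-np.array(P))@np.array([np.cos(np.radians(-9)),np.sin(np.radians(-9))]))
E
```

```text
[178 179 179 178 178 179 178 178 169 133  81  54  52  59  66  72  68  84
 137 168 177 178 178 178 177 178 178 178 178 179 179 180 180 180 180] [177 178 178 179 179 180 180 180 180 180 180 179 169 123  73  70  73  70
  65  60  59  96 151 174 179 180 180 180 180 180]
-2 out [ -0.29 119.65] 0.12 52
-2 in [ -0.2  118.78] 0.26 52
 both free [ -0.24342625 119.08766919  18.98284833]
0 out [ -0.3  119.35] 0.14 52
0 in [ -0.16 118.87] 0.29 52
 both free [ -0.24869363 119.58386818  19.2172494 ]
hole w11 [  0.38753958  -7.85       119.52981482]
stub top L,R w11 [-10.85420195  -7.85       118.23716607] [ 11.9967      -7.85       118.23799683]
hole w10 [  0.48392383  22.3        118.23589205]
w10 stub tool z 119.02759811770719
w11 stub tool z 120.18221184519646
```

```bash
python3 - <<'E'
from pl import *
t=tcp(stub)+0.65*np.array([-.156,-.988]); print(t)
arm.move_linear([*t,88],vel=20)
print(arm.move_linear([*t,76.55],vel=20,contact_N=4)); arm.pause(.3)
o=readout.get_obs(); print(o["time_s"],o["width"],o["eef_pos"],o["eef_rot"],o["contact_force"],o["moment"])
f=wrist("w12"); crop(f,"pics/w12a.png",200,315,0,140,5)
from cell import grab_frame
g=grab_frame("side"); np.savez("side12.npz",**g); crop(g,"pics/side12.png",235,285,145,195,12)
E
```

```text
[473.48751435  29.12625056]
False
28.5333 37.592733235421065 [473.53143052  29.11269045  76.63898303] [-8.99896635e+01  1.94952116e-03 -9.90006190e+01] [ 0.30260198  0.1869159  -1.77721562] [ 0.06465637  0.1078872  -0.00590873]
```

View pics/w12a.png

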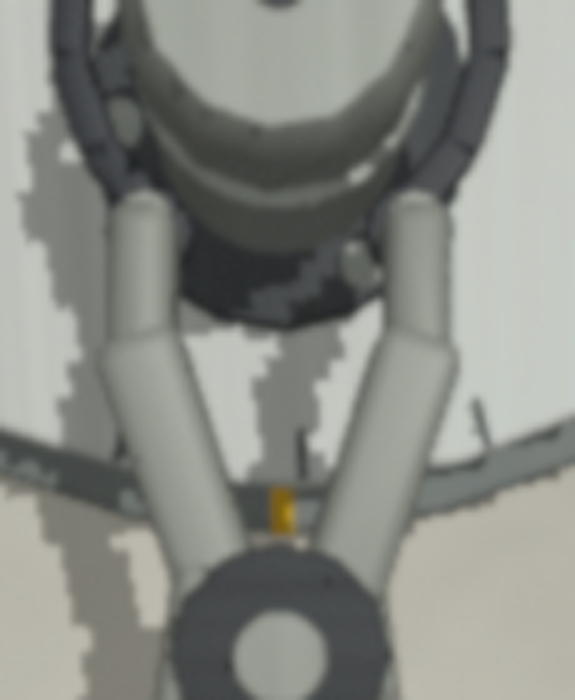

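View pics/side12.png

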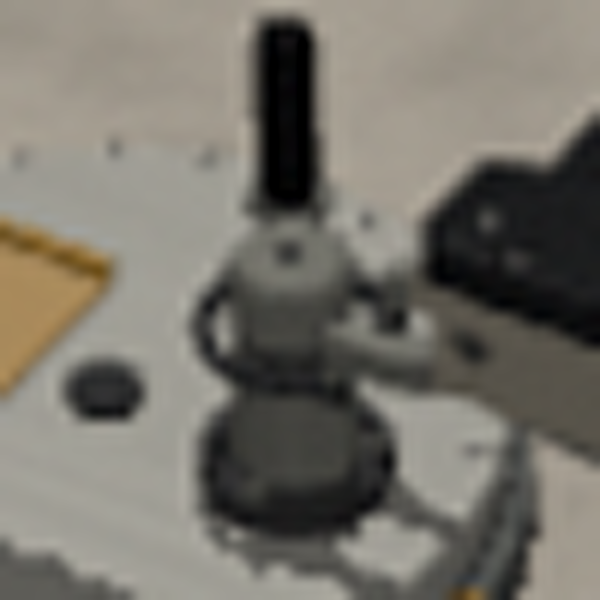

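```bash
python3 - <<'E'
from h import *
g=dict(np.load("side12.npz")); G=cv2.cvtColor(g["img"],cv2.COLOR_RGB2GRAY).astype(int)
a=np.linspace(0,2*np.pi,181)
def ext(c,r,z): 
    P=np.stack([c[0]+r*np.cos(a),c[1]+r*np.sin(a),0*a+z],-1); p=project(g,P); return p.min(0).round(2),p.max(0).round(2)
c=[592.2,10.9]
print("ring out",ext(c,21,78.5),ext(c,21,74.5)); print("ring in",ext(c,17,78.5)); print("shaft z66",ext(c,14,66)); print("shaft z88",ext(c,14,88)); print("top r11",ext(c,11,96)); print("flange r22", ext(c,22,40))
for r in range(164,186): print(r,G[r,244:280])
E
```

```text
ring out (array([250.8 , 165.65]), array([267.37, 176.45])) (array([250.85, 166.85]), array([267.38, 177.65]))
ring in (array([252.38, 166.65]), array([265.79, 175.39]))
shaft z66 (array([253.71, 171.12]), array([264.67, 178.33]))
shaft z88 (array([253.44, 164.55]), array([264.56, 171.73]))
top r11 (array([254.54, 162.86]), array([263.32, 168.5 ]))
flange r22 (array([250.95, 176.62]), array([267.87, 188.  ]))
164 [157 157 158 156 155 156 156 155 155 158 161 143 117 110 116 117 113 107
 123 132 154 146 153 158 160 136  68  22  34  33  28  45  35  28  28  28]
165 [159 158 158 158 156 156 155 156 156 158 138 119 113 105  78  73 106 115
 112 112 150 160 159 157 161 138  67  22  34  36  32  28  25  32  26  22]
166 [138 154 157 157 157 157 158 158 159 145 116 112 114 113  72  66 104 114
 114 103 115 152 163 150 137 121  61  11  18  22  31  36  26  53  52  36]
167 [121 153 158 158 158 157 158 160 164 114  83 106 115 117 108 109 113 115
 110  89  82 125 140 113 109  91  40   5  12  11  17  20  18  39  42  31]
168 [130 156 160 160 159 158 159 163 130  72  66  84 101 112 116 115 111 108
  93  
[... 1934 characters left out ...]
62  64  66  67  65  66
  64  64  56  62  62  80 146 159 158 157 158 159 159 160 149 101  81 111]
182 [158 157 157 156 156 157 161 108  42  24  50  59  63  62  66  67  65  64
  65  64  54  55  52  47 143 159 157 156 158 141 116 131 117  74  76 118]
183 [160 159 160 157 155 157 161 107  40  39  46  55  63  63  66  68  65  66
  64  66  46  48  35  20 141 160 157 156 158 152 148 156 116  77  80 125]
184 [160 160 160 160 160 159 164  97  29  45  49  47  61  65  66  69  67  66
  66  57  35  47  45  41 144 161 158 157 156 157 160 156 104  82  84 108]
185 [158 160 160 160 160 160 165 113  45  42  50  60  66  52  50  55  52  47
  41  34  30  41  33  60 101 149 158 157 157 159 162 127  79  58  79  94]
```

```bash
python3 - <<'E'
from pl import *
arm.move_linear([473.0,29.2,76.55],vel=10,contact_N=4); arm.pause(.5)
o=readout.get_obs(); print(o["time_s"],o["width"],o["eef_pos"],o["eef_rot"],o["contact_force"],o["joint_velocities"].round(2))
f=wrist("w13"); crop(f,"pics/w13a.png",130,390,0,150,3)
E
```

```text
29.3833 38.09371304587741 [473.04197225  29.21877546  76.54849303] [-8.99960663e+01  2.61892539e-03 -9.89977700e+01] [-0.51672449  0.42866429 -1.88431557] [ 0.04  0.05 -0.01  0.04 -0.01  0.03  0.03]
```

View pics/w13a.png

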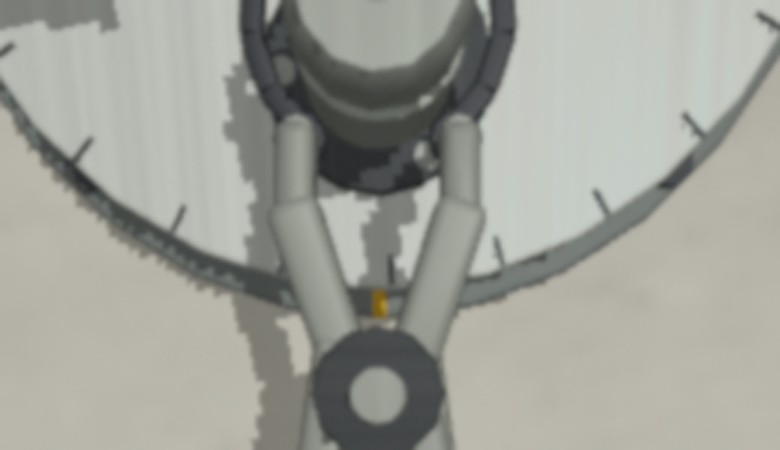

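The ring surrounds the stub with gaps on both sides. The force is only the pliers' weight (about 1.9 N down), so I'm handing in.

```bash
python3 -c "
from cell import arm
arm.finish_job()"
```

```text
the job is handed in; nothing more can be done
```

The job is handed in, with the table in its detent and the spread ring held level round the stub's groove by the pliers. It took about 29.4 s, and no verdict was reported.

**What I did**
- **Table:** I turned it by the handle into the detent and let go. A picture then showed the plunger ball seated between its two studs.
- **Pliers:** I gripped them at 36 N and lifted them without any visible slip. I then lowered the ring over the stub to groove height, and none of the contact stops tripped on the way down.

**Last checks**
- **Height:** the TCP ended at 76.5 mm, which puts the ring's middle at about 76.4 mm against the groove's 76.5 mm.
- **Force:** only about 1.9 N downward, roughly the pliers' weight, so the ring is carried by the pliers alone.
- **Spread:** the ring measured about 42 mm across the outside, which matches fully spread.
- **Centring:** the wrist view showed gaps on both sides of the stub.

**What did not go smoothly or disagreed**
- **First push at the detent:** it stalled with about 30 N at the handle, well above the stated 8 N, and forced the fingers open. I backed off, gripped at 40 N and moved faster, and it clicked in.
- **Ring centring:** the wrist and side views disagreed by about 1 mm along the pliers, so I set the ring between them and did not repeat the side view.
- **Finger opening:** it read about 38 mm, where the grips should be 40 mm wide when squeezed to the stop. I relied on the ring's measured width instead.

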